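Load the sample reader and hold its cam lever at full lift

TASK

Stand the black-capped vial in the round pocket of the blue carriage and let go of it, then push the carriage fully home to its stop in front of the white reading head. Then swing the red-handled cam lever up to the cam's highest lift point, which is where the lever stands straight up, so that the vial is raised to the reading window, and finish while still holding the lever there: it springs back if let go. Leave the white-capped vial, the timer and the spanner where they are.

Things in the scene. Friction and masses are not known exactly. Their poses are not given: they have to be found in the camera images.
- reader: Sample reader, fixed on the desk. Origin on the desk below the pocket's home position; x axis from front (robot side) to back, y left, z up. Grey base x -85..75, y -65..40 mm, 30 high; white reading head at the back (front face x 38, y -35..35, 130 high); grey bearing block at the right (x -8..48, y -64..-36, 115 high). The carriage slides along x; the cam axis is parallel to y.
- carriage (a joint): Slide of the blue carriage, in m: 0 = fully home (against its stop, over the lifting plunger, in front of the reading head), up to 0.055 = pulled out towards the robot (reader -x). It stays where it is left; pushing takes about 2 N.
- pocket (a point): Centre of the pocket's floor on the carriage, 38 mm above the desk, where the vial's underside rests. The pocket is a round hole 30 mm wide and 24 mm deep (rim 62 mm above the desk, chamfered 3 mm) in a block 50 x 46 mm (along reader x, y). Moves with the carriage.
- push_face (a point): Centre of the part to push: front face of the aluminium tab at the front of the carriage, 46 mm wide, from 34 to 76 mm above the desk; this point is 62 mm above the desk and 33 mm in front of the pocket's centre. The face looks to reader -x; push it to reader +x. Moves with the carriage.
- cam (a joint): Angle of the cam lever, rad: 0 = level, pointing to the robot (reader -x), its start; 1.571 = straight up = highest lift (vial raised 17 mm off the pocket's floor); beyond, the lift falls again; stop at 2.1. A return spring always pulls it to 0; at 1.57 about 3 N at the grip holds it. It lifts the vial only when the carriage is home.
- lever: The cam lever with its hub: a steel disc 36 mm wide, a steel arm and at its end a red grip. Origin on the cam axis at the hub's inner face, 95 mm above the desk; at cam 0 its axes are parallel to the reader's, then they turn with it about y.
- grip (a point): Middle of the lever's grip: a red round bar 14 mm thick, 48 mm long, parallel to reader y, sticking out to the right of the arm. This point is 25 mm right of the arm and 22 mm left of an 18 mm thick end collar. It runs on a circle of 85 mm radius about cam_axis, in the reader's x-z plane: in front of it at cam 0, above it at 1.571.
- cam_axis (a point): The point on the cam axis round which the middle of the grip turns: 95 mm above the desk, at reader x = 20, y = -107 mm (beyond the end of the shaft, in free air). Fixed to the reader.
- vial_black: The vial to load: white body 23 mm wide, black cap, 51 mm tall overall (graspable from 0 to 45 mm), 30 g. Upright; origin at the centre of its underside, z up.
- vial_white: A vial of the same size with a white cap; leave it. Origin at the centre of its underside.
- timer: White lab timer, 68 x 62 x 18 mm, lying on the desk; leave it. Origin at the centre of its underside.
- spanner: Steel spanner, 30 x 150 x 8 mm, lying on the desk; leave it. Origin at the centre of its underside.
Not all that is in view belongs to the job. What is shaped like the vial_black but green or orange is not meant.

How it is judged (in metres and radians):
On the way, in this order (a step that is already met when the one before it is completed fails the run):
1. the black-capped vial stands in the pocket, let go, with the carriage still out (horizontal distance between vial_black and pocket below 0.006 m and angle between vial_black's own z axis and vertical below 0.2 rad and z of vial_black in the frame of reader below 0.043 m and contact force between the fingers and vial_black below 0.05 N and value of joint carriage above 0.01 m), for 0.2 s.
2. the carriage is home with the vial down in its pocket (horizontal distance between vial_black and pocket below 0.006 m and angle between vial_black's own z axis and vertical below 0.2 rad and z of vial_black in the frame of reader below 0.043 m and value of joint carriage below 0.003 m), for 0.2 s.
At the end, for the whole second after the job is handed in: carriage home (within 3 mm); lever still, within 0.18 rad of straight up and held by the fingers with over 1 N; black-capped vial upright (within 0.2 rad), at rest, within 6 mm of the pocket's axis, its underside 53 to 58 mm above the desk, not touched by the robot (horizontal distance between vial_black and pocket below 0.006 m and angle between vial_black's own z axis and vertical below 0.2 rad and value of joint carriage below 0.003 m and value of joint cam between 1.39 and 1.75 rad and z of vial_black in the frame of reader between 0.053 and 0.058 m and contact force between the fingers and lever above 1 N and contact force between each of the arm, the fingers and vial_black below 0.05 N and linear speed of vial_black below 0.02 m/s and velocity of joint cam between -0.1 and 0.1 rad/s); the arm keeps its last pose, push and grip.
It fails at once if the white-capped vial is moved by more than 20 mm (distance of vial_white from where it was at the start of the episode above 0.02 m).
It fails at once if the timer is moved by more than 20 mm (distance of timer from where it was at the start of the episode above 0.02 m).
It fails at once if the spanner is moved by more than 20 mm (distance of spanner from where it was at the start of the episode above 0.02 m).
It also fails if it takes over 56 s, if anything falls off the work surface, if the arm or the gripper's body presses on something with over 40 N, if the wrist force passes 120 N, or if a joint passes its speed limit or range.

ROBOT

A 6-joint arm with a two-finger parallel gripper is mounted at the origin on a cart in front of the work surface, level with it; the furniture and walls round the work are solid. World frame = base frame: x ahead of the robot, y to its left, z up, the work surface at z = 0. Lengths are in mm, angles in rad, forces in N, time in s.
With the tool pointing down it reaches from about 350 to 875 mm from the base axis. Payload 15.5 kg.
Tool frame: the origin (TCP) lies on the centre line of the jaws, within the pads' length; the fingertips stand 17 mm ahead of it and the grasp point (between the pads) lies 2 mm behind it (manip.nose_length is the distance from the TCP to the fingertips, in mm); z points along the fingers, y is the line along which they close (so a half turn about z gives the same grasp; the last joint's range is limited). The gripper opens to 85 mm and grips with 20 to 120 N. Pads are 22 mm wide; open, the fingers measure 114 mm over their backs; the gripper's body (76 mm by 85 mm) begins 54 mm behind the grasp point. The pads swing forward as they close: fully open they stand 13 mm farther back than shut.
Start: joints at [1.03, 0.494, 1.345, -0, 1.302, -0.096], TCP at [269.483, 563.92, 248.277] pointing down, gripper open.
Joint ranges: [-2.91, 2.91], [-0.82, 2.16], [0.22, 2.67], [-1.22, 4.37], [0.12, 2.79], [-3.08, 3.08]. Speed limits (rad/s): [1.89, 1.89, 2.57, 3.01, 3.01, 3.01].

INTERFACE

Orientations are given as a unit quaternion [w, x, y, z].
In Python, from cell import observe, camera, manip, look_for, outline_of, mark_of gives the robot as it stands.
- The arm moves only by the tool step_arm, never from a script. Its argument "commands" is a list of rows, each an object of numbers: "rx", "ry", "rz": the turn, a rotation vector about the world's x, y, z in degrees; "tx", "ty", "tz": the shift along the world's x, y, z in cm; "claw": the closure, from -1 (fully open) to 1 (shut). A call has 1 to 5 rows; each row is the pose to reach, as a shift and turn from the pose commanded when the call began; what a row does not reach only later rows make up. A row lasts 1/12 s, in which the tool goes at most 41.7 mm and 7.16 degrees, less where a joint would pass 70% of its speed; a pose out of reach is approached as far as the arm can. A call with a gripper value outside its range is refused whole. The fingers move at their own pace and stop on an object; "squeeze" is the grip in N (left out, the last holds). Time passes only in rows, so rows that repeat a pose let the fingers close. It gives the time, the measured TCP pose, the force, the opening and the grip force at its end, in the units of the state.
- observe(): the state, without advancing time (a new reading comes with each control period).
- camera(name): name is "side" or "top"; returns a dict with "img" (420x560x3 uint8, blue, green, red), "fov_y" (degrees; the focal length in pixels is half the picture's height over the tangent of half this angle, whatever the lens; pixels are square), "cx", "cy" (the principal point, pixels), "dist_coeffs" ([k1, k2, p1, p2, k3] as OpenCV has them; the pictures are not rectified), "xyz" and "rotation" of the camera in the world. Camera axes: x right, y down, z forward; pixel columns grow to the right and rows downward; lengths in mm; the calibration is good to about 2 mm. A picture is of the moment at which its call begins. There is no depth.
- manip.job_done(): hands the job in; it is judged then, once.
Trained networks look in a picture, given as the dict that the camera call returned (one of the last four; its "shot" number tells which), for a name from the list of things; names that differ only in an ending like _2 or _b are one class to them, and where a whole thing is asked for, a point or a joint stands for the part that bears it (a point fixed in the world has none). Each returns a list of dicts, best first, with "conf" (0 to 1); they miss things now and then, are a little off and sometimes report something else, mostly with a low value. They report only what shows in the picture. A call takes as long as a camera call. They do not tell look-alikes from the thing itself.
- look_for(picture, label): "bbox" ([left, top, right, bottom] in pixels, round what is visible of it).
- outline_of(picture, label): "mask" (420x560 bool, what is visible of it) and "bbox" ([left, top, right, bottom] in pixels, round what is visible of it).
- mark_of(picture, label): "position" ([row, column] in pixels: a listed point, or the origin of a listed thing).
The state is a dict: "time": time; "joints": joint angles; "qd": joint speeds; "effort": joint torques, N m; "ee_pos": TCP position; "tool_rot": TCP orientation; "wrist_force": force on the tool from outside, world axes, zero at the start; "moment": the same for the moment, N m; "finger_gap": finger opening in mm; "gripper_force": force on a finger pad.
Only numpy, scipy, OpenCV 4.12 (cv2) and the standard library are available. Lean on these libraries where they do the work, as an engineer would, in place of code of your own. Each camera call takes 0.05 s, during which the arm holds its last target. There are 200 camera calls.

## Working session

There is one attempt and no reset: what is moved stays moved. The work goes in short steps, Python scripts to look and compute and a tool call to move; the robot and the scene stay as the last step left them, time stands still between calls to the robot, and variables do not carry over. Pictures are saved under pics/ and viewed, at most 10 in all, crops included, and the job is handed in when it is done.

Besides the shell and the picture viewer there is one more tool, called after "Emit:" as name(argument=value, ...) on one line, values as JSON. step_arm: Moves the arm, as the interface text tells. Its arguments: {"type":"object","properties":{"commands":{"type":"array"},"squeeze":{"type":"number"}},"required":["commands"]}

```bash
mkdir -p pics; ls
cat > h.py <<'E'
from cell import observe,camera,manip,look_for,outline_of,mark_of
import numpy as np,cv2
def K(c):
    f=c["img"].shape[0]/2/np.tan(np.radians(c["fov_y"])/2)
    return np.array([[f,0,c["cx"]],[0,f,c["cy"]],[0,0,1.]])
def R(c):
    r=np.array(c["rotation"],float)
    if r.shape==(3,3): return r
    from scipy.spatial.transform import Rotation as Ro
    return Ro.from_quat([r[1],r[2],r[3],r[0]]).as_matrix()
def ray(c,u,v):
    p=cv2.undistortPoints(np.array([[[u,v]]],float),K(c),np.array(c["dist_coeffs"],float))[0,0]
    return np.array(c["xyz"],float),R(c)@np.array([p[0],p[1],1.])
def at_z(c,u,v,z):
    o,d=ray(c,u,v); return o+d*(z-o[2])/d[2]
def proj(c,P):
    r=R(c).T; t=-r@np.array(c["xyz"],float)
    return cv2.projectPoints(np.array(P,float).reshape(-1,1,3),cv2.Rodrigues(r)[0],t,K(c),np.array(c["dist_coeffs"],float))[0][:,0]
def tri(rs):
    A=np.zeros((3,3));b=np.zeros(3)
    for o,d in rs:
        d=d/np.linalg.norm(d);M=np.eye(3)-np.outer(d,d);A+=M;b+=M@o
    return np.linalg.solve(A,b)
E
python3 - <<'E'
from h import *
cs={n:camera(n) for n in("side","top")}
for n,c in cs.items():
    cv2.imwrite(f"pics/{n}0.png",c["img"]);print(n,c["xyz"],c["rotation"],c["fov_y"],c["dist_coeffs"])
    for l in["reader","pocket","push_face","grip","cam_axis","lever","vial_black","vial_white","timer","spanner"]:
        print(l,[(np.round(m["position"],1),round(m["conf"],2)) for m in mark_of(c,l)[:3]])
E
```

```text
pics
side [ 243.82186516 1255.08208208  501.47984087] [ 0.0811405  -0.13628249  0.80912998 -0.56581974] 43.36773505045524 [-0.12647957  0.          0.          0.          0.        ]
reader [(array([270.4, 279.7]), 0.91)]
pocket [(array([255.6, 296.7]), 0.8)]
push_face [(array([242.7, 312.6]), 0.97)]
grip [(array([208.6, 296.4]), 0.81)]
cam_axis []
lever []
vial_black [(array([285.7, 344.6]), 0.72), (array([317.2, 272.2]), 0.69), (array([249.4, 340. ]), 0.64)]
vial_white [(array([302.4, 327.2]), 0.52), (array([211.5, 293. ]), 0.38)]
timer [(array([231.9, 338.5]), 0.59)]
spanner []
top [ 452.71650207  244.09521544 1005.27704475] [-0.03904274  0.70801915 -0.70222612  0.06374182] 57.197019911857474 [-0.07363788  0.          0.          0.          0.        ]
reader [(array([235.2, 252.7]), 0.71), (array([247.2, 262.8]), 0.2)]
pocket [(array([246.1, 259.6]), 0.71), (array([302.7, 178.6]), 0.56)]
push_face [(array([260.5, 264.6]), 0.72)]
grip [(array([230.5, 303.5]), 0.76)]
cam_axis [(array([200.7, 287.3]), 0.65)]
lever [(array([205.6, 270.6]), 0.63)]
vial_black [(array([143.9, 231.1]), 0.67), (array([291.4, 250.8]), 0.62), (array([248.1, 187.8]), 0.58)]
vial_white [(array([286.5, 216.9]), 0.57), (array([260.3, 268.2]), 0.36)]
timer [(array([259.7, 363.2]), 0.84), (array([286. , 216.8]), 0.74)]
spanner [(array([302.7, 178.9]), 0.78)]
```

View pics/top0.png

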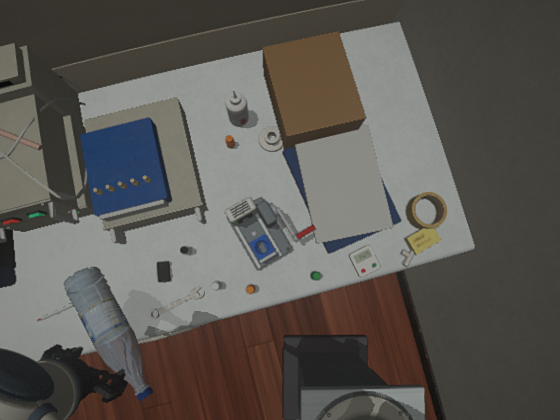

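View pics/side0.png

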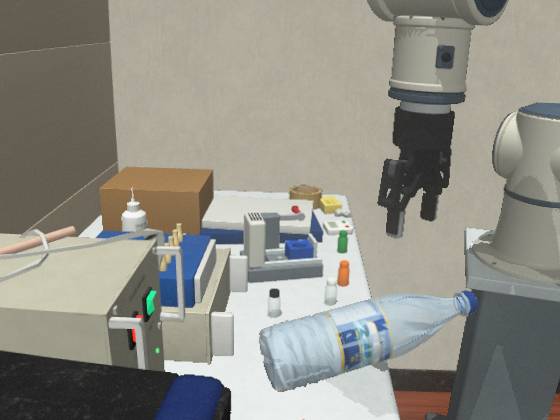

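Run:
```python
from h import *
from scipy.optimize import least_squares
S=camera("side");T=camera("top")
for n,c in(("s",S),("t",T)):
    for l in("vial_black","vial_white"):
        print(n,l,[(np.round(m["position"],1),np.round(at_z(c,m["position"][1],m["position"][0],0)),round(m["conf"],2)) for m in mark_of(c,l)])
# reader pose: x,y,yaw,carriage from marks
obs=[]
pts={"reader":lambda q:(0,0,0),"pocket":lambda q:(-q,0,38),"push_face":lambda q:(-q-33,0,62),"grip":lambda q:(-65,-107,95),"cam_axis":lambda q:(20,-107,95),"lever":None}
for c in(S,T):
    for l,f in pts.items():
        m=mark_of(c,l)
        if f and m: obs.append((c,l,f,np.array(m[0]["position"])[::-1]))
def W(p,q):
    a=p[2];x,y,z=q;return [p[0]+np.cos(a)*x-np.sin(a)*y,p[1]+np.sin(a)*x+np.cos(a)*y,z]
def res(p):
    return np.concatenate([proj(c,[W(p,f(p[3]*100))])[0]-o for c,l,f,o in obs])
g=at_z(T,252.7,235.2,0)
best=min((least_squares(res,[g[0],g[1],a,.3],x_scale=[10,10,.1,.1],loss="soft_l1") for a in(-.5,0,.5)),key=lambda r:r.cost)
print(best.x,best.cost)
r=res(best.x).reshape(-1,2)
for o,e in zip(obs,r):print(o[1],e.round(1))
for l in("pocket","push_face","grip","cam_axis"):print(l,np.round(W(best.x,pts[l](best.x[3]*100)),1))
```

```text
s vial_black [(array([287.3, 345.2]), array([392., 299.,   0.]), 0.84), (array([313.8, 272.3]), array([498., 450.,  -0.]), 0.73)]
s vial_white [(array([302. , 328.5]), array([411., 370.,   0.]), 0.69)]
t vial_black [(array([275.4, 311.4]), array([433., 132.,   0.]), 0.66), (array([145. , 228.8]), array([780., 354.,   0.]), 0.62), (array([248.6, 187.3]), array([500., 454.,   0.]), 0.56), (array([290. , 251.2]), array([395., 287.,  -0.]), 0.43)]
t vial_white [(array([285.1, 215. ]), array([407., 380.,   0.]), 0.49)]
[5.39076909e+02 2.85314547e+02 5.64821568e-01 4.23907511e-01] 13.490982461754866
reader [-1.6  1.4]
pocket [-4.5  2.9]
push_face [0.8 0.5]
grip [-0.1  1.4]
reader [0.8 0. ]
pocket [0.9 0.9]
push_face [ 1.1 -2. ]
grip [0.8 0.9]
cam_axis [-2.4  0.6]
pocket [503.3 262.6  38. ]
push_face [475.4 245.   62. ]
grip [541.4 160.1  95. ]
cam_axis [613.2 205.6  95. ]
```

The top view shows the reader at about (260,230), with the blue carriage at (263,247) and the red grip at (305,231). The black-capped vial is at (186,250), the white-capped one at (216,286) and the spanner at (180,303). The side view shows the same layout, with the black vial at (274,302). Next I'll refine the poses and check them with an overlay.

```bash
cat > fit.py <<'E'
from h import *
from scipy.optimize import least_squares
pts={"reader":lambda q:(0,0,0),"pocket":lambda q:(-q,0,38),"push_face":lambda q:(-q-33,0,62),"grip":lambda q:(-65,-107,95),"cam_axis":lambda q:(20,-107,95)}
def W(p,q):
    a=p[2];x,y,z=q;return [p[0]+np.cos(a)*x-np.sin(a)*y,p[1]+np.sin(a)*x+np.cos(a)*y,z]
E
python3 - <<'E'
from fit import *
obs=[];V=[]
for k in range(5):
  for n in("side","top"):
    c=camera(n)
    for l,f in pts.items():
        m=mark_of(c,l)
        if m and m[0]["conf"]>.5: obs.append((n,c,l,f,np.array(m[0]["position"])[::-1]))
    for m in outline_of(c,"vial_black"):
        ys,xs=np.nonzero(m["mask"])
        if n=="side" and abs(xs.mean()-274)<10 and abs(ys.mean()-303)<15 or n=="top" and abs(xs.mean()-186)<8 and abs(ys.mean()-250)<8:
            V.append((n,xs.mean(),ys.mean(),m["bbox"],ray(c,xs.mean(),ys.mean())));break
    last=c
    if n=="side":S=c
    else:T=c
def res(p): return np.concatenate([proj(c,[W(p,f(p[3]*100))])[0]-o for n,c,l,f,o in obs])
r=least_squares(res,[539,285,.56,.42],x_scale=[10,10,.1,.1],loss="soft_l1");p=r.x;print(p)
e=res(p).reshape(-1,2)
for n in("side","top"):
  for l in pts:
    s=[q for q,o in zip(e,obs) if o[0]==n and o[2]==l]
    if s:print(n,l,np.mean(s,0).round(1),np.std(s,0).round(1))
for v in V:print(v[:3],np.round(v[3]))
print("vial",tri([v[4] for v in V]))
print(observe()["tool_rot"],manip.nose_length)
q=p[3]*100
def box(x0,x1,y0,y1,z0,z1): return [[W(p,(x,y,z0)) for x,y in((x0,y0),(x1,y0),(x1,y1),(x0,y1))],[W(p,(x,y,z1)) for x,y in((x0,y0),(x1,y0),(x1,y1),(x0,y1))]]
for c,n,(x,y) in((S,"side",(215,180)),(T,"top",(205,185))):
    k=5;im=cv2.resize(c["img"][y:y+110,x:x+130],None,fx=k,fy=k,interpolation=cv2.INTER_CUBIC)
    for b,col in((box(-85,75,-65,40,0,30),(0,255,0)),(box(38,75,-35,35,30,130),(0,0,255)),(box(-q-25,-q+25,-23,23,38,62),(0,255,255))):
        for pl in b: cv2.polylines(im,[((proj(c,pl)-(x,y)+.5)*k).astype(int)],True,col,1)
    t=np.linspace(0,6.3,40);ci=[W(p,(-q+15*np.cos(a),15*np.sin(a),62)) for a in t]
    cv2.polylines(im,[((proj(c,ci)-(x,y)+.5)*k).astype(int)],True,(255,255,255),1)
    cv2.polylines(im,[((proj(c,[W(p,(-65,-83,95)),W(p,(-65,-131,95))])-(x,y)+.5)*k).astype(int)],True,(255,0,255),1)
    cv2.imwrite(f"pics/{n}1.png",im)
E
```

```text
[5.38455960e+02 2.82653881e+02 5.53039722e-01 4.15193970e-01]
side reader [-2.  2.] [1. 1.]
side pocket [-1.5 -0.1] [2.1 0.8]
side push_face [ 1.6 -0.1] [1.1 1.2]
side grip [2.1 3. ] [1.9 0.5]
side cam_axis [-70.  -86.3] [0.1 0.1]
top reader [-1.5 -3.3] [ 5.5 10.5]
top pocket [ 0.1 -0.3] [0.5 0.4]
top push_face [ 0.9 -1.3] [1.2 1.4]
top grip [0.8 0.1] [1.3 0.9]
top cam_axis [-1.9  2.5] [1.6 0.5]
('side', np.float64(274.0728862973761), np.float64(303.1661807580175)) [269. 288. 281. 318.]
('top', np.float64(185.63917525773195), np.float64(250.60824742268042)) [184. 248. 194. 255.]
('side', np.float64(274.1876923076923), np.float64(303.3538461538462)) [269. 289. 281. 316.]
('side', np.float64(274.1492957746479), np.float64(303.29295774647886)) [265. 287. 281. 321.]
('side', np.float64(274.3375796178344), np.float64(302.7452229299363)) [268. 289. 280. 318.]
('top', np.float64(186.0744680851064), np.float64(250.31914893617022)) [183. 244. 195. 257.]
('side', np.float64(273.9582089552239), np.float64(303.0776119402985)) [268. 289. 280. 318.]
('top', np.float64(185.95744680851064), np.float64(250.3404255319149)) [181. 245. 194. 255.]
vial [494.25841443 452.31336599  24.67905782]
[2.77966620e-07 2.21080671e-01 9.75255524e-01 1.54671841e-05] 17.0
```

View pics/top1.png

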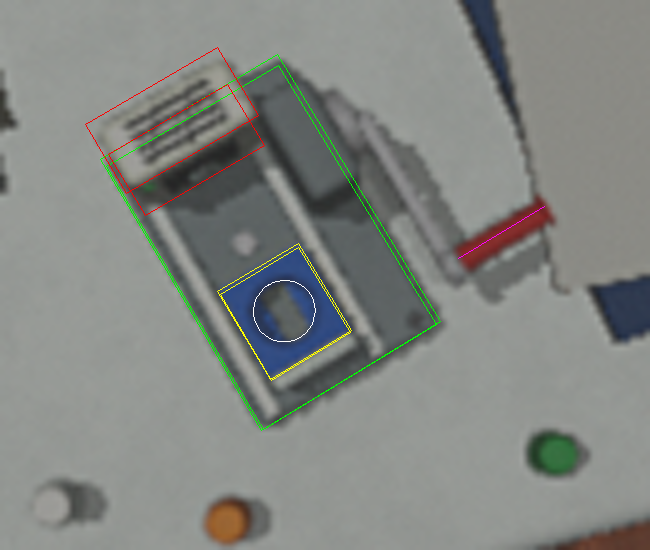

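View pics/side1.png

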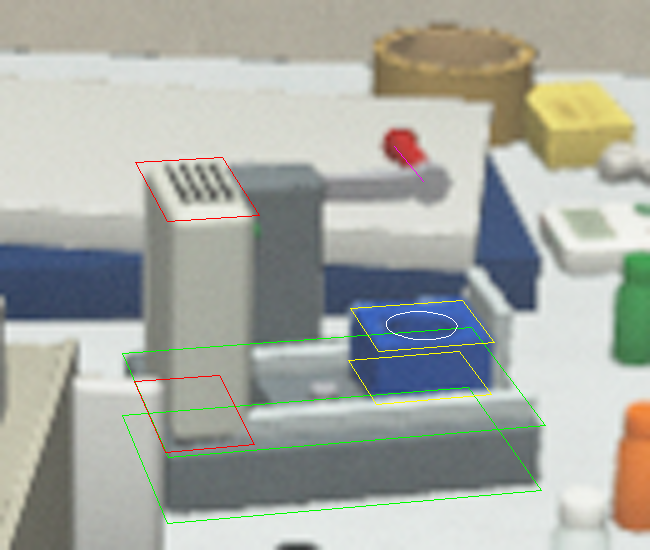

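Run:
```python
from fit import *
T=camera("top")
for z,b in((25,(185.9,250.4)),):print(at_z(T,*b,z))
im=T["img"][235:265,170:205];hsv=im.max(2)
print(im[:,:].max(2)[5:25,5:28])
m=(hsv<75);n,l,s,ce=cv2.connectedComponentsWithStats(m.astype(np.uint8));print(s,ce+[170,235])
for i in range(1,n):print(at_z(T,*(ce[i]+[170,235]),51))
obs=[]
for k in range(6):
    c=camera("top")
    for l,f in pts.items():
        m=mark_of(c,l)
        if m and m[0]["conf"]>.5 and l!="reader": obs.append((c,f,np.array(m[0]["position"])[::-1]))
res=lambda p:np.concatenate([proj(c,[W(p,f(p[3]*100))])[0]-o for c,f,o in obs])
p=least_squares(res,[539,285,.56,.42],x_scale=[10,10,.1,.1],loss="soft_l1").x
print(p)
for l in list(pts)[1:]:print(l,np.round(W(p,pts[l](p[3]*100)),1))
```

```text
[493.99389538 452.13800498  25.        ]
[[151 153 154 152 152 153 155 153 152 152 151 152 154 154 154 154 154 153
  154 155 153 153 155]
 [153 154 154 153 152 153 153 153 153 152 152 153 153 155 154 154 154 154
  153 153 155 154 154]
 [154 154 154 154 151 153 154 154 154 154 153 153 154 154 155 154 155 155
  154 155 154 153 154]
 [151 152 154 154 153 153 155 155 154 154 154 154 155 154 154 154 153 152
  154 155 154 155 154]
 [152 151 154 154 152 153 155 156 156 156 156 156 156 155 155 155 152 152
  154 155 155 154 154]
 [153 154 153 152 153 155 158 156 141 139 143 144 149 149 155 156 155 154
  155 155 154 156 154]
 [152 154 153 152 155 155 135 122  94  88 101 107 118 124 137 133 136 144
  156 157 156 154 154]
 [153 154 154 154 158 140  80  53  46  43  50  60  86  96  95  82  93 117
  145 156 155 154 153]
 [152 154 152 155 155 104  46  38  42  44  45  44  54  77  83  79  86 106
  119 137 144 153 152]
 [154 153 153 155 154  68  39  43  47  46  48  47  47  66  85  82  85 102
  106 109 116 140 152]
 [154 153 155 155 155  64  39  44  48  45  47  48  48  71  86  81  82  97
  107 106 104 1
[... 511 characters left out ...]
149 149 151 153 152 152 155 155 154 152 153 152 153 153
  154 154 153 154 152]
 [152 151 150 150 149 149 152 151 151 152 154 154 154 152 151 151 154 153
  151 152 151 151 152]
 [152 151 150 152 150 150 150 152 151 152 153 153 152 152 150 152 153 152
  152 151 151 151 151]
 [152 151 150 150 150 152 151 150 150 151 152 152 152 152 151 151 153 153
  152 151 150 151 151]]
[[   0    0   35   30 1006]
 [  10   12    9    7   44]] [[187.12823062 249.49403579]
 [184.06818182 249.63636364]]
[494.72294655 451.20350581  51.        ]
[5.49678915e+02 2.84211725e+02 4.57546209e-01 5.33693939e-01]
pocket [501.8 260.6  38. ]
push_face [472.2 246.1  62. ]
grip [538.6 159.5  95. ]
cam_axis [614.9 197.1  95. ]
```

Emit:
step_arm(commands=[{"tx": 4.0,"ty": -2.0,"tz": 0,"rz": 7,"claw": 0},{"tx": 8,"ty": -4,"tz": 0,"rz": 14,"claw": 0},{"tx": 11.5,"ty": -5.7,"tz": -1,"rz": 21,"claw": 0},{"tx": 15,"ty": -7.5,"tz": -2,"rz": 28,"claw": 0},{"tx": 18.5,"ty": -9.2,"tz": -4,"rz": 35,"claw": 0}], squeeze=25)

```text
$.commands[0]: bad value
```

Emit:
step_arm(commands=[{"tx": 2,"ty": -1,"tz": -2,"rz": 7,"claw": 0},{"tx": 4,"ty": -2.04,"tz": -4,"rz": 14,"claw": 0},{"tx": 4,"ty": -2.04,"tz": -6,"rz": 22.2,"claw": 0},{"tx": 4,"ty": -2.04,"tz": -8,"rz": 22.2,"claw": 0},{"tx": 4,"ty": -2.04,"tz": -8,"rz": 22.2,"claw": 0}])

```text
$.commands[0]: bad value
```

Emit:
step_arm(commands=[{"rx": 0,"ry": 0,"rz": 7,"tx": 4.0,"ty": -2.0,"tz": 0,"claw": 0},{"rx": 0,"ry": 0,"rz": 14,"tx": 8,"ty": -4,"tz": 0,"claw": 0},{"rx": 0,"ry": 0,"rz": 21,"tx": 11.5,"ty": -5.7,"tz": -1,"claw": 0},{"rx": 0,"ry": 0,"rz": 28,"tx": 15,"ty": -7.5,"tz": -2,"claw": 0},{"rx": 0,"ry": 0,"rz": 35,"tx": 18.5,"ty": -9.2,"tz": -4,"claw": 0}], squeeze=25)

```text
time: 7.77
ee_pos: [442.2, 478.5, 216.5]
tool_rot: [0.001, -0.072, 0.997, 0.001]
wrist_force: [0.6, 0.7, 0.0]
finger_gap: 42.7
gripper_force: 0.0
```

Emit:
step_arm(commands=[{"rx": 0,"ry": 0,"rz": 7,"tx": 2,"ty": -1,"tz": -2,"claw": 0},{"rx": 0,"ry": 0,"rz": 14,"tx": 4,"ty": -2.04,"tz": -4,"claw": 0},{"rx": 0,"ry": 0,"rz": 22.2,"tx": 4,"ty": -2.04,"tz": -7,"claw": 0},{"rx": 0,"ry": 0,"rz": 22.2,"tx": 4,"ty": -2.04,"tz": -9,"claw": 0},{"rx": 0,"ry": 0,"rz": 22.2,"tx": 4,"ty": -2.04,"tz": -9,"claw": 0}])

```text
time: 8.18
ee_pos: [478.6, 456.9, 121.1]
tool_rot: [-0.003, -0.26, 0.966, -0.001]
wrist_force: [0.1, 0.7, -0.5]
finger_gap: 42.9
gripper_force: 0.0
```

Run:
```python
from h import *
o=observe();print(o["ee_pos"],o["tool_rot"],o["joints"],o["time"])
a=camera("top")["img"][180:300,120:260];b=camera("side")["img"][215:335,210:350]
cv2.imwrite("pics/a2.png",cv2.resize(np.hstack([a,b]),None,fx=2.8,fy=2.8,interpolation=cv2.INTER_CUBIC))
```

```text
[478.62478003 456.89693042 121.11264932] [-0.00303711 -0.26023672  0.9655392  -0.0012929 ] [ 6.71962755e-01  6.78200137e-01  1.37203701e+00  4.61904630e-05
  1.09795710e+00 -1.42539241e+00] 8.1833
```

View pics/a2.png

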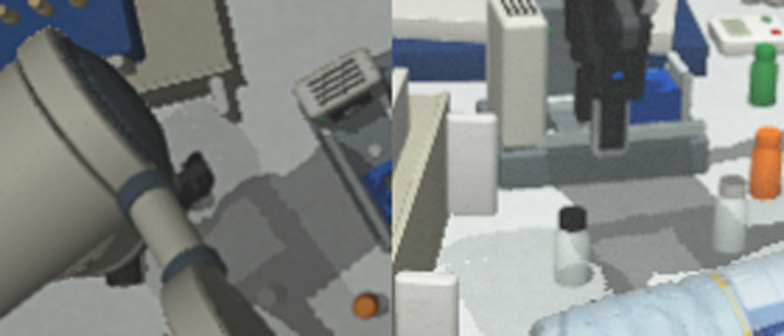

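The picture shows the vial at about (572,245) in the side crop, with the fingers behind it and above it. The arm was still moving, so I'll let it settle.

Emit:
step_arm(commands=[{"rx": 0,"ry": 0,"rz": 0,"tx": 0,"ty": 0,"tz": 0,"claw": 0},{"rx": 0,"ry": 0,"rz": 0,"tx": 0,"ty": 0,"tz": 0,"claw": 0},{"rx": 0,"ry": 0,"rz": 0,"tx": 0,"ty": 0,"tz": 0,"claw": 0}])

```text
time: 8.53
ee_pos: [480.4, 459.3, 126.9]
tool_rot: [0.001, -0.26, 0.966, 0.0]
wrist_force: [-0.2, -0.7, -0.1]
finger_gap: 43.0
gripper_force: 0.0
```

Run:
```python
from h import *
o=observe();print(o["ee_pos"],o["tool_rot"],o["time"])
c=camera("side");e=np.array(o["ee_pos"])
# predicted fingertip vs picture
print(proj(c,[e+[0,0,-17],[494.5,451.5,0],[494.5,451.5,51]]))
cv2.imwrite("pics/a3.png",cv2.resize(c["img"][215:335,210:350],None,fx=4,fy=4,interpolation=cv2.INTER_CUBIC))
```

```text
[480.35821408 459.34363638 126.91252499] [ 1.02323159e-03 -2.60022591e-01  9.65601886e-01  4.50324298e-04] 8.5333
[[281.77424739 263.31417996]
 [273.93859843 314.69474698]
 [274.60606993 290.06728571]]
```

View pics/a3.png

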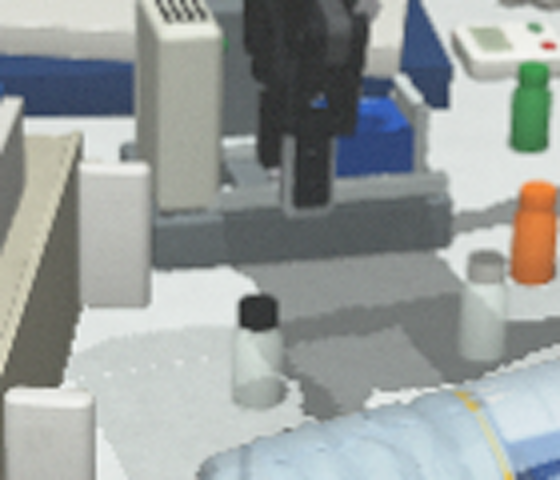

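The tips are at about (290,190) in the crop and match the projection. The vial base at (258,400) also matches. The measured pose is short of the target, so I'll correct it and go down.

Emit:
step_arm(commands=[{"rx": 0,"ry": 0,"rz": 1.5,"tx": 1.41,"ty": -0.78,"tz": 0,"claw": 0},{"rx": 0,"ry": 0,"rz": 1.5,"tx": 1.41,"ty": -0.78,"tz": -2.5,"claw": 0},{"rx": 0,"ry": 0,"rz": 1.5,"tx": 1.41,"ty": -0.78,"tz": -5,"claw": 0},{"rx": 0,"ry": 0,"rz": 1.5,"tx": 1.41,"ty": -0.78,"tz": -7,"claw": 0},{"rx": 0,"ry": 0,"rz": 1.5,"tx": 1.41,"ty": -0.78,"tz": -8.3,"claw": 0}])

```text
time: 9.0
ee_pos: [493.7, 450.6, 41.0]
tool_rot: [-0.001, -0.273, 0.962, -0.0]
wrist_force: [0.0, -0.6, -1.2]
finger_gap: 42.4
gripper_force: 0.0
```

Emit:
step_arm(commands=[{"rx": 0,"ry": 0,"rz": 0,"tx": 0,"ty": 0,"tz": 0,"claw": 0},{"rx": 0,"ry": 0,"rz": 0,"tx": 0,"ty": 0,"tz": 0,"claw": 0},{"rx": 0,"ry": 0,"rz": 0,"tx": 0,"ty": 0,"tz": 0,"claw": 0}])

```text
time: 9.25
ee_pos: [494.7, 451.5, 43.8]
tool_rot: [0.001, -0.273, 0.962, 0.0]
wrist_force: [-0.0, 0.8, -0.2]
finger_gap: 42.5
gripper_force: 0.0
```

Close on the vial.

Emit:
step_arm(commands=[{"rx": 0,"ry": 0,"rz": 0,"tx": 0,"ty": 0,"tz": 0,"claw": 1},{"rx": 0,"ry": 0,"rz": 0,"tx": 0,"ty": 0,"tz": 0,"claw": 1},{"rx": 0,"ry": 0,"rz": 0,"tx": 0,"ty": 0,"tz": 0,"claw": 1},{"rx": 0,"ry": 0,"rz": 0,"tx": 0,"ty": 0,"tz": 0,"claw": 1},{"rx": 0,"ry": 0,"rz": 0,"tx": 0,"ty": 0,"tz": 0,"claw": 1}])

```text
time: 9.67
ee_pos: [494.8, 451.5, 43.7]
tool_rot: [0.001, -0.273, 0.962, 0.0]
wrist_force: [-0.6, 0.8, 6.9]
finger_gap: 21.2
gripper_force: 24.3
```

Emit:
step_arm(commands=[{"rx": 0,"ry": 0,"rz": 0,"tx": 0,"ty": 0,"tz": 0,"claw": 1},{"rx": 0,"ry": 0,"rz": 0,"tx": 0,"ty": 0,"tz": 2,"claw": 1},{"rx": 0,"ry": 0,"rz": 0,"tx": 0,"ty": 0,"tz": 5,"claw": 1},{"rx": 0,"ry": 0,"rz": 0,"tx": 0,"ty": 0,"tz": 8,"claw": 1},{"rx": 0,"ry": 0,"rz": 0,"tx": 0,"ty": 0,"tz": 8,"claw": 1}])

```text
time: 10.08
ee_pos: [496.4, 452.7, 128.7]
tool_rot: [0.004, -0.273, 0.962, 0.002]
wrist_force: [1.2, 1.6, 0.6]
finger_gap: 20.8
gripper_force: 24.8
```

Emit:
step_arm(commands=[{"rx": 0,"ry": 0,"rz": 0,"tx": 0.2,"ty": -3,"tz": 0,"claw": 1},{"rx": 0,"ry": 0,"rz": 0,"tx": 0.4,"ty": -7,"tz": 0,"claw": 1},{"rx": 0,"ry": 0,"rz": 0,"tx": 0.6,"ty": -11,"tz": 0,"claw": 1},{"rx": 0,"ry": 0,"rz": 0,"tx": 0.8,"ty": -15,"tz": 0,"claw": 1},{"rx": 0,"ry": 0,"rz": 0,"tx": 0.83,"ty": -18,"tz": 0,"claw": 1}])

```text
time: 10.5
ee_pos: [502.3, 268.4, 122.8]
tool_rot: [0.0, -0.273, 0.962, -0.0]
wrist_force: [0.4, -0.9, -0.2]
finger_gap: 21.1
gripper_force: 24.8
```

Emit:
step_arm(commands=[{"rx": 0,"ry": 0,"rz": 0,"tx": 0,"ty": -1.05,"tz": 0,"claw": 1},{"rx": 0,"ry": 0,"rz": 0,"tx": 0,"ty": -1.05,"tz": 0,"claw": 1},{"rx": 0,"ry": 0,"rz": 0,"tx": 0,"ty": -1.05,"tz": 0,"claw": 1},{"rx": 0,"ry": 0,"rz": 0,"tx": 0,"ty": -1.05,"tz": 0,"claw": 1}])

```text
time: 10.83
ee_pos: [502.7, 261.5, 122.7]
tool_rot: [0.001, -0.273, 0.962, 0.0]
wrist_force: [0.7, 0.3, -0.5]
finger_gap: 21.1
gripper_force: 24.8
```

Run:
```python
from fit import *
o=observe();print(o["ee_pos"],o["tool_rot"],o["time"]);e=np.array(o["ee_pos"])
s=camera("side")["img"];t=camera("top")["img"]
S=camera("side")
print("vial base proj",proj(S,[e+[0,0,-44],e+[0,0,7]]))
b=np.hstack([t[190:290,205:305],s[190:290,240:340]])
cv2.imwrite("pics/a4.png",cv2.resize(b,None,fx=4,fy=4,interpolation=cv2.INTER_CUBIC))
```

```text
[502.74871156 261.46486921 122.65241479] [ 5.05859578e-04 -2.72889953e-01  9.62045109e-01  1.63437019e-04] 10.8333
vial base proj [[299.23832793 237.43139037]
 [300.23119068 214.61174684]]
```

View pics/a4.png

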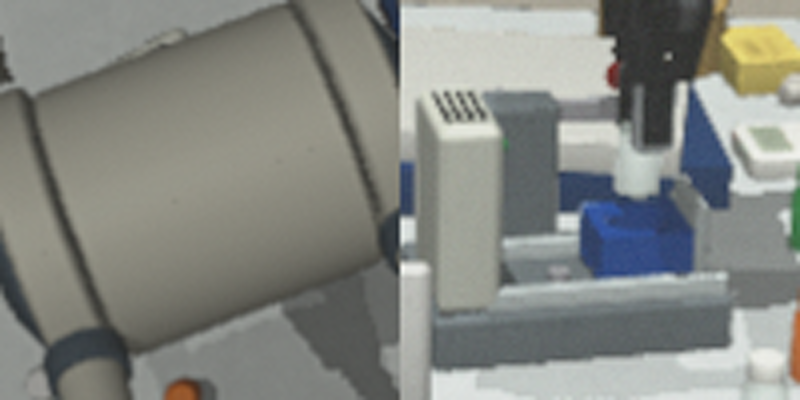

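In the side crop the held vial's base is at (637,190), exactly where the projection puts it. The blue block's top face is just below, centred at about (640,212). I'll fit the blue block's silhouette in both cameras to fix the pocket's position.

Run:
```python
from fit import *
from scipy.optimize import minimize
cs={n:camera(n) for n in("side","top")}
k=6
for zb in(38,34):
 for n,(x,y,w,h) in(("side",(275,225,50,40)),("top",(240,225,45,45))):
  c=cs[n];im=cv2.imread(f"pics/{n}0.png")[y:y+h,x:x+w]
  hs=cv2.cvtColor(cv2.resize(im,None,fx=k,fy=k,interpolation=cv2.INTER_CUBIC),cv2.COLOR_BGR2HSV)
  m=((hs[...,1]>120)&(hs[...,0]>100)&(hs[...,0]<130)).astype(np.uint8)
  cn=max(cv2.findContours(m,cv2.RETR_EXTERNAL,cv2.CHAIN_APPROX_NONE)[0],key=cv2.contourArea)
  M=np.zeros_like(m);cv2.fillPoly(M,[cv2.convexHull(cn)],1)
  def cost(p):
    a=.553+p[2]/30;P=[W((503+p[0],261+p[1],a),(i,j,z)) for i in(-25,25) for j in(-23,23) for z in(zb,62)]
    H=cv2.convexHull((((proj(c,P)-(x,y)+.5)*k-.5)*16).astype(np.int32))
    Q=np.zeros_like(m);cv2.fillPoly(Q,[H],1,cv2.LINE_8,4);return (Q^M).sum()/M.sum()
  r=minimize(cost,[0,0,0],method="Nelder-Mead",options=dict(initial_simplex=[[0,0,0],[4,0,0],[0,4,0],[0,0,2]]))
  print(zb,n,r.x[0]+503,r.x[1]+261,.553+r.x[2]/30,r.fun,cost([0,0,0]),M.sum()/k/k)
o=[ray(cs["side"],299,240)];print(proj(cs["side"],[[503,261,62],[513,261,62],[503,271,62]]))
```

```text
38 side 506.30812848535913 254.22731264723902 0.5380621239237 0.04994552439933483 0.18252193359710991 484.4166666666667
38 top 503.4387511788409 260.4361898791152 0.5509836016089392 0.06026239715365799 0.08287006152249649 374.75
34 side 506.3421384678052 249.82609289456911 0.4831945084197015 0.1196169505132175 0.27604793852858533 484.4166666666667
34 top 503.7178389286599 260.8103535272348 0.5602211718829384 0.06619227633236972 0.08287006152249649 374.75
[[298.86303839 244.62301182]
 [294.3138857  243.94772578]
 [297.57929948 246.38480407]]
```

Emit:
step_arm(commands=[{"rx": 0,"ry": 0,"rz": 0,"tx": 0.13,"ty": -0.2,"tz": -0.5,"claw": 1},{"rx": 0,"ry": 0,"rz": 0,"tx": 0.13,"ty": -0.2,"tz": -1.0,"claw": 1},{"rx": 0,"ry": 0,"rz": 0,"tx": 0.13,"ty": -0.2,"tz": -1.5,"claw": 1},{"rx": 0,"ry": 0,"rz": 0,"tx": 0.13,"ty": -0.2,"tz": -1.9,"claw": 1},{"rx": 0,"ry": 0,"rz": 0,"tx": 0.13,"ty": -0.2,"tz": -2.2,"claw": 1}])

```text
time: 11.5
ee_pos: [503.4, 258.3, 99.6]
tool_rot: [-0.0, -0.273, 0.962, -0.0]
wrist_force: [-0.6, -0.7, -0.0]
finger_gap: 21.4
gripper_force: 24.8
```

Emit:
step_arm(commands=[{"rx": 0,"ry": 0,"rz": 0,"tx": 0,"ty": 0,"tz": -0.3,"claw": 1},{"rx": 0,"ry": 0,"rz": 0,"tx": 0,"ty": 0,"tz": -0.4,"claw": 1},{"rx": 0,"ry": 0,"rz": 0,"tx": 0,"ty": 0,"tz": -0.4,"claw": 1}])

```text
time: 11.75
ee_pos: [503.6, 258.3, 96.1]
tool_rot: [-0.0, -0.273, 0.962, -0.0]
wrist_force: [-0.8, 0.9, 0.2]
finger_gap: 21.0
gripper_force: 24.8
```

The base is 10 mm inside the pocket with no contact force, so I'll keep lowering.

Emit:
step_arm(commands=[{"rx": 0,"ry": 0,"rz": 0,"tx": 0,"ty": 0,"tz": -0.4,"claw": 1},{"rx": 0,"ry": 0,"rz": 0,"tx": 0,"ty": 0,"tz": -0.8,"claw": 1},{"rx": 0,"ry": 0,"rz": 0,"tx": 0,"ty": 0,"tz": -1.2,"claw": 1},{"rx": 0,"ry": 0,"rz": 0,"tx": 0,"ty": 0,"tz": -1.35,"claw": 1},{"rx": 0,"ry": 0,"rz": 0,"tx": 0,"ty": 0,"tz": -1.35,"claw": 1}])

```text
time: 12.17
ee_pos: [503.5, 258.3, 82.4]
tool_rot: [-0.0, -0.273, 0.962, -0.0]
wrist_force: [0.1, -0.2, -0.5]
finger_gap: 21.4
gripper_force: 24.8
```

Emit:
step_arm(commands=[{"rx": 0,"ry": 0,"rz": 0,"tx": 0,"ty": 0,"tz": 0,"claw": 1}])

```text
time: 12.25
ee_pos: [503.7, 258.4, 82.8]
tool_rot: [-0.0, -0.273, 0.962, -0.0]
wrist_force: [0.9, 0.2, -0.5]
finger_gap: 20.9
gripper_force: 24.8
```

Release with a moderate opening, then rise.

Emit:
step_arm(commands=[{"rx": 0,"ry": 0,"rz": 0,"tx": 0,"ty": 0,"tz": 0,"claw": 0.1},{"rx": 0,"ry": 0,"rz": 0,"tx": 0,"ty": 0,"tz": 0,"claw": 0.1},{"rx": 0,"ry": 0,"rz": 0,"tx": 0,"ty": 0,"tz": 0,"claw": 0.1},{"rx": 0,"ry": 0,"rz": 0,"tx": 0,"ty": 0,"tz": 0,"claw": 0.1},{"rx": 0,"ry": 0,"rz": 0,"tx": 0,"ty": 0,"tz": 0,"claw": 0.1}])

```text
time: 12.67
ee_pos: [503.8, 258.4, 83.0]
tool_rot: [0.0, -0.273, 0.962, 0.0]
wrist_force: [-0.7, 0.2, -0.2]
finger_gap: 38.5
gripper_force: 0.0
```

Emit:
step_arm(commands=[{"rx": 0,"ry": 0,"rz": 0,"tx": 0,"ty": 0,"tz": 1,"claw": 0.1},{"rx": 0,"ry": 0,"rz": 0,"tx": 0,"ty": 0,"tz": 3,"claw": 0.1},{"rx": 0,"ry": 0,"rz": 0,"tx": 0,"ty": 0,"tz": 6,"claw": 0.1},{"rx": 0,"ry": 0,"rz": 0,"tx": 0,"ty": 0,"tz": 6,"claw": 0.1},{"rx": 0,"ry": 0,"rz": 0,"tx": 0,"ty": 0,"tz": 6,"claw": 0.1}])

```text
time: 13.08
ee_pos: [504.7, 258.8, 145.0]
tool_rot: [0.002, -0.273, 0.962, 0.0]
wrist_force: [-0.6, 0.6, -0.3]
finger_gap: 38.3
gripper_force: 0.0
```

Run:
```python
from fit import *
c=camera("side")
cv2.imwrite("pics/a5.png",cv2.resize(c["img"][180:280,230:350],None,fx=4,fy=4,interpolation=cv2.INTER_CUBIC))
o=observe();print(o["ee_pos"],o["time"])
```

```text
[503.97061736 258.52291256 143.82639103] 13.1333
```

View pics/a5.png

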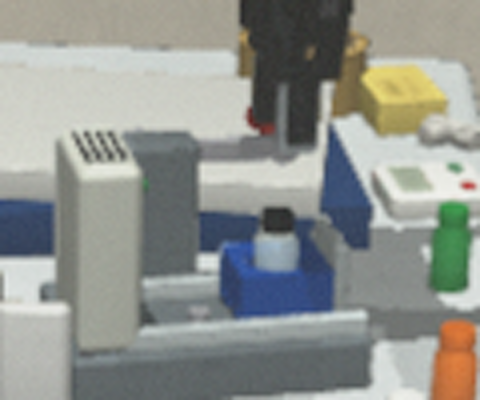

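The vial stands upright in the pocket at (277,240). Now I'll move in front of the push tab with the fingers shut.

Emit:
step_arm(commands=[{"rx": 0,"ry": 0,"rz": 0,"tx": -3,"ty": -1.8,"tz": 0,"claw": 1},{"rx": 0,"ry": 0,"rz": 0,"tx": -5.84,"ty": -3.47,"tz": 0,"claw": 1},{"rx": 0,"ry": 0,"rz": 0,"tx": -5.84,"ty": -3.47,"tz": -2,"claw": 1},{"rx": 0,"ry": 0,"rz": 0,"tx": -5.84,"ty": -3.47,"tz": -5,"claw": 1},{"rx": 0,"ry": 0,"rz": 0,"tx": -5.84,"ty": -3.47,"tz": -7.5,"claw": 1}])

```text
time: 13.55
ee_pos: [444.7, 223.4, 66.8]
tool_rot: [0.0, -0.273, 0.962, -0.0]
wrist_force: [-1.0, 1.0, -0.4]
finger_gap: 0.0
gripper_force: 0.0
```

Emit:
step_arm(commands=[{"rx": 0,"ry": 0,"rz": 0,"tx": 0,"ty": 0,"tz": 0,"claw": 1},{"rx": 0,"ry": 0,"rz": 0,"tx": 0,"ty": 0,"tz": 0,"claw": 1},{"rx": 0,"ry": 0,"rz": 0,"tx": 0,"ty": 0,"tz": 0,"claw": 1}])

```text
time: 13.8
ee_pos: [445.5, 223.8, 68.5]
tool_rot: [-0.0, -0.273, 0.962, 0.0]
wrist_force: [0.5, 0.3, -0.4]
finger_gap: 0.2
gripper_force: 0.0
```

Emit:
step_arm(commands=[{"rx": 0,"ry": 0,"rz": 0,"tx": 0.85,"ty": 0.53,"tz": 0,"claw": 1},{"rx": 0,"ry": 0,"rz": 0,"tx": 1.53,"ty": 0.95,"tz": 0,"claw": 1},{"rx": 0,"ry": 0,"rz": 0,"tx": 2.13,"ty": 1.31,"tz": 0,"claw": 1},{"rx": 0,"ry": 0,"rz": 0,"tx": 2.72,"ty": 1.68,"tz": 0,"claw": 1},{"rx": 0,"ry": 0,"rz": 0,"tx": 3.23,"ty": 2.0,"tz": 0,"claw": 1}])

```text
time: 14.22
ee_pos: [478.5, 244.2, 68.2]
tool_rot: [0.0, -0.273, 0.962, 0.0]
wrist_force: [-1.1, -1.2, 1.7]
finger_gap: 0.2
gripper_force: 0.9
```

Emit:
step_arm(commands=[{"rx": 0,"ry": 0,"rz": 0,"tx": 0.43,"ty": 0.26,"tz": 0,"claw": 1},{"rx": 0,"ry": 0,"rz": 0,"tx": 0.85,"ty": 0.53,"tz": 0,"claw": 1},{"rx": 0,"ry": 0,"rz": 0,"tx": 1.2,"ty": 0.74,"tz": 0,"claw": 1},{"rx": 0,"ry": 0,"rz": 0,"tx": 1.53,"ty": 0.95,"tz": 0,"claw": 1}])

```text
time: 14.55
ee_pos: [493.2, 253.4, 67.8]
tool_rot: [-0.0, -0.273, 0.962, -0.0]
wrist_force: [-0.3, -2.0, 1.0]
finger_gap: -0.3
gripper_force: 0.8
```

Emit:
step_arm(commands=[{"rx": 0,"ry": 0,"rz": 0,"tx": 0.26,"ty": 0.16,"tz": 0,"claw": 1},{"rx": 0,"ry": 0,"rz": 0,"tx": 0.43,"ty": 0.26,"tz": 0,"claw": 1},{"rx": 0,"ry": 0,"rz": 0,"tx": 0.6,"ty": 0.37,"tz": 0,"claw": 1},{"rx": 0,"ry": 0,"rz": 0,"tx": 0.6,"ty": 0.37,"tz": 0,"claw": 1}])

```text
time: 14.88
ee_pos: [499.2, 257.1, 67.9]
tool_rot: [0.0, -0.273, 0.962, 0.0]
wrist_force: [-0.8, -0.5, -0.2]
finger_gap: -0.2
gripper_force: 0.0
```

Emit:
step_arm(commands=[{"rx": 0,"ry": 0,"rz": 0,"tx": 0.17,"ty": 0.11,"tz": 0,"claw": 1},{"rx": 0,"ry": 0,"rz": 0,"tx": 0.17,"ty": 0.11,"tz": 0,"claw": 1}])

```text
time: 15.05
ee_pos: [500.8, 258.1, 67.9]
tool_rot: [0.0, -0.273, 0.962, 0.0]
wrist_force: [-0.9, -0.4, -0.3]
finger_gap: 0.1
gripper_force: 0.0
```

Emit:
step_arm(commands=[{"rx": 0,"ry": 0,"rz": 0,"tx": 0.17,"ty": 0.11,"tz": 0,"claw": 1},{"rx": 0,"ry": 0,"rz": 0,"tx": 0.17,"ty": 0.11,"tz": 0,"claw": 1}])

```text
time: 15.22
ee_pos: [502.5, 259.2, 67.9]
tool_rot: [0.0, -0.273, 0.962, 0.0]
wrist_force: [-0.9, -0.1, -0.6]
finger_gap: 0.1
gripper_force: 0.1
```

Emit:
step_arm(commands=[{"rx": 0,"ry": 0,"rz": 0,"tx": 0.17,"ty": 0.11,"tz": 0,"claw": 1},{"rx": 0,"ry": 0,"rz": 0,"tx": 0.17,"ty": 0.11,"tz": 0,"claw": 1}])

```text
time: 15.38
ee_pos: [502.8, 259.6, 67.7]
tool_rot: [-0.001, -0.273, 0.962, -0.0]
wrist_force: [-7.1, -6.0, 5.8]
finger_gap: 0.1
gripper_force: 4.6
```

Emit:
step_arm(commands=[{"rx": 0,"ry": 0,"rz": 0,"tx": 0.17,"ty": 0.11,"tz": 0,"claw": 1},{"rx": 0,"ry": 0,"rz": 0,"tx": 0.17,"ty": 0.11,"tz": 0,"claw": 1}])

```text
time: 15.55
ee_pos: [502.9, 259.7, 67.5]
tool_rot: [-0.003, -0.273, 0.962, -0.001]
wrist_force: [-15.3, -12.8, 13.4]
finger_gap: -0.4
gripper_force: 9.7
```

Run:
```python
from fit import *
c=camera("side")
cv2.imwrite("pics/a6.png",cv2.resize(c["img"][180:280,230:350],None,fx=4,fy=4,interpolation=cv2.INTER_CUBIC))
o=observe();print(o["ee_pos"],o["wrist_force"],o["time"])
```

```text
[502.80952421 259.71783861  67.47527321] [-14.19364916 -13.19137738  12.14795267] 15.6
```

View pics/a6.png

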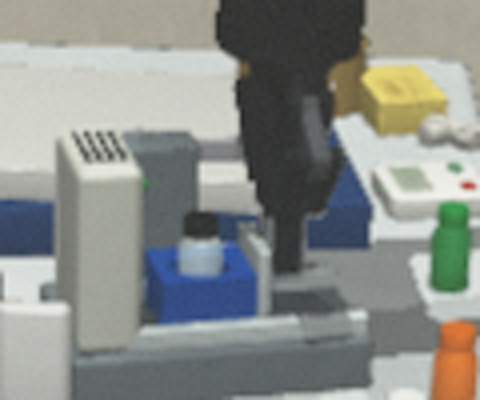

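The carriage is against its stop: the push force rose to about 20 N, and the block at (200,280) sits right in front of the head with the vial upright at (202,245). I'll back off and also check the height of the book next to the grip.

Emit:
step_arm(commands=[{"rx": 0,"ry": 0,"rz": 0,"tx": -1.7,"ty": -1.05,"tz": 0,"claw": 1},{"rx": 0,"ry": 0,"rz": 0,"tx": -3.8,"ty": -2.4,"tz": 0.5,"claw": 1},{"rx": 0,"ry": 0,"rz": 0,"tx": -3.8,"ty": -2.4,"tz": 3,"claw": 1},{"rx": 0,"ry": 0,"rz": -7,"tx": -3.8,"ty": -2.4,"tz": 6.5,"claw": 0},{"rx": 0,"ry": 0,"rz": -14,"tx": -3.0,"ty": -4,"tz": 10,"claw": 0}])

```text
time: 16.02
ee_pos: [474.2, 222.4, 168.7]
tool_rot: [-0.001, -0.152, 0.988, 0.0]
wrist_force: [1.0, 0.3, 0.2]
finger_gap: 23.4
gripper_force: 0.0
```

Run:
```python
from fit import *
S=camera("side");T=camera("top")
o=observe();print(o["ee_pos"],o["tool_rot"])
for a,b in(((328,250),(322.4,241)),((328,250),(322.4,236)),((317,243),(310.5,233))):
    P=tri([ray(T,*a),ray(S,*b)]);print(P.round(),proj(T,[P])[0]-a)
```

```text
[478.95283588 221.14066492 172.79121394] [ 4.24723150e-03 -1.50463864e-01  9.88606234e-01  5.49406965e-04]
[494.  87.   4.] [0.37601063 1.7936626 ]
[494.  90.  18.] [0.34581185 1.64275283]
[514. 121.  34.] [0.11574791 0.5218652 ]
```

Emit:
step_arm(commands=[{"rx": 0,"ry": 0,"rz": -7,"tx": 1.5,"ty": -2,"tz": 0,"claw": 0},{"rx": 0,"ry": 0,"rz": -14,"tx": 3,"ty": -4,"tz": 0,"claw": 0},{"rx": 0,"ry": 0,"rz": -21,"tx": 4.5,"ty": -6,"tz": 0,"claw": 0},{"rx": 0,"ry": 0,"rz": -28,"tx": 6,"ty": -6.2,"tz": 0,"claw": 0},{"rx": 0,"ry": 0,"rz": -35,"tx": 6.5,"ty": -6.2,"tz": 0,"claw": 0}])

```text
time: 16.53
ee_pos: [543.0, 158.1, 168.0]
tool_rot: [0.001, 0.155, 0.988, 0.0]
wrist_force: [-0.3, -0.5, -0.3]
finger_gap: 42.3
gripper_force: 0.0
```

Emit:
step_arm(commands=[{"rx": 0,"ry": 0,"rz": -7,"tx": 0,"ty": 0,"tz": 0,"claw": 0},{"rx": 0,"ry": 0,"rz": -14,"tx": 0,"ty": 0,"tz": 0,"claw": 0},{"rx": 0,"ry": 0,"rz": -21,"tx": 0,"ty": 0,"tz": 0,"claw": 0},{"rx": 0,"ry": 0,"rz": -28,"tx": 0,"ty": 0,"tz": 0,"claw": 0},{"rx": 0,"ry": 0,"rz": -35,"tx": 0,"ty": 0,"tz": 0,"claw": 0}])

```text
time: 16.95
ee_pos: [540.9, 159.4, 167.7]
tool_rot: [0.0, 0.444, 0.896, 0.0]
wrist_force: [-0.1, 1.0, -0.1]
finger_gap: 42.3
gripper_force: 0.0
```

Emit:
step_arm(commands=[{"rx": 0,"ry": 0,"rz": -5,"tx": 0,"ty": 0,"tz": 0,"claw": 0},{"rx": 0,"ry": 0,"rz": -5,"tx": 0,"ty": 0,"tz": 0,"claw": 0},{"rx": 0,"ry": 0,"rz": -5,"tx": 0,"ty": 0,"tz": 0,"claw": 0}])

```text
time: 17.2
ee_pos: [540.8, 159.4, 167.8]
tool_rot: [0.0, 0.478, 0.878, 0.0]
wrist_force: [-0.2, 1.2, 0.5]
finger_gap: 42.7
gripper_force: 0.0
```

Run:
```python
from fit import *
o=observe();print(o["ee_pos"],o["tool_rot"],o["joints"],o["time"])
n=o["tool_rot"];print("closing axis deg",64.5+2*(np.degrees(np.arctan2(n[2],n[1]))-77.23))
S=camera("side")
# grip centre from original pictures' red mask, both views
k=4;R_=[]
for nm,(x,y,w,h) in(("side",(285,200,20,20)),("top",(290,220,30,25))):
    hs=cv2.cvtColor(cv2.resize(cv2.imread(f"pics/{nm}0.png")[y:y+h,x:x+w],None,fx=k,fy=k),cv2.COLOR_BGR2HSV)
    m=(hs[...,1]>130)&((hs[...,0]<10)|(hs[...,0]>170));ys,xs=np.nonzero(m)
    u=(xs.mean()/k+x-.4,ys.mean()/k+y-.4);print(nm,u,m.sum()/16,xs.min()/k+x,xs.max()/k+x,ys.min()/k+y,ys.max()/k+y)
    c=S if nm=="side" else camera("top");print(at_z(c,*u,95))
    print(proj(c,[W((539,283,.553),(-65,-107,95))]))
```

```text
[540.79462431 159.36112131 167.80052202] [2.34061034e-05 4.78419458e-01 8.78131436e-01 5.10615664e-05] [ 1.80628391e-01  5.00545938e-01  1.59304672e+00  5.77405704e-05
  1.04789941e+00 -3.92488894e-01] 17.2
closing axis deg 32.87554964006428
side (np.float64(295.1248127340824), np.float64(208.92209737827716)) 33.375 292.25 299.25 206.25 212.5
[548.31455704 135.88156651  95.        ]
[[296.03058183 212.34456292]]
top (np.float64(305.27711661341857), np.float64(231.41210063897762)) 78.25 296.75 314.75 225.25 238.25
[538.48349842 156.49416981  95.        ]
[[304.72517893 230.81848227]]
```

Emit:
step_arm(commands=[{"rx": 0,"ry": 0,"rz": -1,"tx": -0.08,"ty": -0.2,"tz": -2,"claw": 0},{"rx": 0,"ry": 0,"rz": -1,"tx": -0.08,"ty": -0.2,"tz": -4,"claw": 0},{"rx": 0,"ry": 0,"rz": -1,"tx": -0.08,"ty": -0.2,"tz": -6,"claw": 0},{"rx": 0,"ry": 0,"rz": -1,"tx": -0.08,"ty": -0.2,"tz": -7.4,"claw": 0},{"rx": 0,"ry": 0,"rz": -1,"tx": -0.08,"ty": -0.2,"tz": -7.4,"claw": 0}])

```text
time: 17.72
ee_pos: [538.5, 157.0, 91.5]
tool_rot: [-0.002, 0.487, 0.874, -0.001]
wrist_force: [-1.2, -1.0, -0.3]
finger_gap: 42.7
gripper_force: 0.0
```

Run:
```python
from fit import *
c=camera("side")
cv2.imwrite("pics/a7.png",cv2.resize(c["img"][180:280,230:350],None,fx=4,fy=4,interpolation=cv2.INTER_CUBIC))
o=observe();print(o["ee_pos"],o["wrist_force"],o["time"])
```

```text
[539.21000636 157.1830699   92.91431357] [ 0.47165574  0.17009688 -0.1759996 ] 17.7667
```

View pics/a7.png

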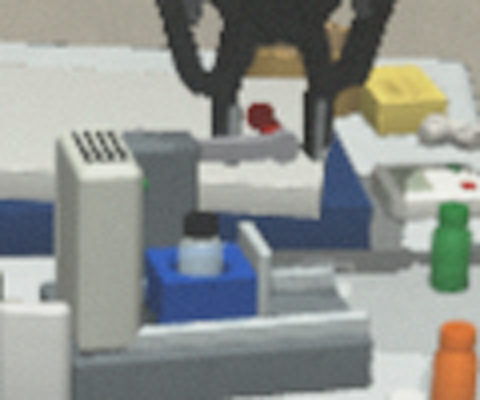

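The red bar, at (262,118) in the crop, lies between the open fingers at x 225 and 318, so I'll close on it.

Emit:
step_arm(commands=[{"rx": 0,"ry": 0,"rz": 0,"tx": 0,"ty": 0,"tz": 0,"claw": 1},{"rx": 0,"ry": 0,"rz": 0,"tx": 0,"ty": 0,"tz": 0,"claw": 1},{"rx": 0,"ry": 0,"rz": 0,"tx": 0,"ty": 0,"tz": 0,"claw": 1},{"rx": 0,"ry": 0,"rz": 0,"tx": 0,"ty": 0,"tz": 0,"claw": 1},{"rx": 0,"ry": 0,"rz": 0,"tx": 0,"ty": 0,"tz": 0,"claw": 1}], squeeze=30)

```text
time: 18.18
ee_pos: [539.8, 157.0, 94.8]
tool_rot: [0.0, 0.487, 0.873, -0.0]
wrist_force: [-3.6, -4.6, 3.0]
finger_gap: 12.7
gripper_force: 30.6
```

Emit:
step_arm(commands=[{"rx": 0,"ry": 0,"rz": 0,"tx": 0,"ty": 0,"tz": 0,"claw": 1},{"rx": 0,"ry": 0,"rz": 0,"tx": 0,"ty": 0,"tz": 0,"claw": 1}])

```text
time: 18.35
ee_pos: [539.8, 157.0, 94.7]
tool_rot: [0.0, 0.487, 0.873, -0.0]
wrist_force: [-2.9, -3.5, 2.8]
finger_gap: 13.0
gripper_force: 30.6
```

Emit:
step_arm(commands=[{"rx": 0,"ry": 0,"rz": 0,"tx": 0.05,"ty": 0.03,"tz": 1.02,"claw": 1},{"rx": 0,"ry": 0,"rz": 0,"tx": 0.2,"ty": 0.13,"tz": 2.02,"claw": 1},{"rx": 0,"ry": 0,"rz": 0,"tx": 0.46,"ty": 0.28,"tz": 2.99,"claw": 1}])

```text
time: 18.6
ee_pos: [543.7, 159.4, 125.0]
tool_rot: [-0.0, 0.487, 0.873, -0.001]
wrist_force: [-3.4, -8.1, -3.6]
finger_gap: 12.8
gripper_force: 29.2
```

Emit:
step_arm(commands=[{"rx": 0,"ry": 0,"rz": 0,"tx": 0,"ty": 0,"tz": 0,"claw": 1}])

```text
time: 18.68
ee_pos: [544.1, 159.6, 126.2]
tool_rot: [0.0, 0.487, 0.873, -0.001]
wrist_force: [-6.5, -9.2, 0.2]
finger_gap: 12.7
gripper_force: 29.6
```

Emit:
step_arm(commands=[{"rx": 0,"ry": 0,"rz": 0,"tx": 0.36,"ty": 0.22,"tz": 0.94,"claw": 1},{"rx": 0,"ry": 0,"rz": 0,"tx": 0.81,"ty": 0.5,"tz": 1.81,"claw": 1},{"rx": 0,"ry": 0,"rz": 0,"tx": 1.34,"ty": 0.82,"tz": 2.61,"claw": 1}])

```text
time: 18.93
ee_pos: [555.1, 166.3, 151.1]
tool_rot: [-0.002, 0.487, 0.873, -0.003]
wrist_force: [-19.2, -23.0, 13.7]
finger_gap: 13.0
gripper_force: 30.3
```

Emit:
step_arm(commands=[{"rx": 0,"ry": 0,"rz": 0,"tx": 0,"ty": 0,"tz": 0,"claw": 1}])

```text
time: 19.02
ee_pos: [555.9, 166.7, 152.3]
tool_rot: [-0.001, 0.487, 0.873, -0.002]
wrist_force: [-20.8, -21.2, 17.9]
finger_gap: 12.9
gripper_force: 30.7
```

The tool is about 33 N inside the circle, so I'll ease outwards.

Emit:
step_arm(commands=[{"rx": 0,"ry": 0,"rz": 0,"tx": -0.13,"ty": -0.08,"tz": 0.13,"claw": 1},{"rx": 0,"ry": 0,"rz": 0,"tx": -0.26,"ty": -0.16,"tz": 0.26,"claw": 1},{"rx": 0,"ry": 0,"rz": 0,"tx": -0.26,"ty": -0.16,"tz": 0.26,"claw": 1}])

```text
time: 19.27
ee_pos: [556.3, 166.9, 153.9]
tool_rot: [0.001, 0.487, 0.873, 0.001]
wrist_force: [4.1, -1.3, -5.5]
finger_gap: 12.8
gripper_force: 30.2
```

Emit:
step_arm(commands=[{"rx": 0,"ry": 0,"rz": 0,"tx": 0.6,"ty": 0.37,"tz": 0.73,"claw": 1},{"rx": 0,"ry": 0,"rz": 0,"tx": 1.28,"ty": 0.79,"tz": 1.37,"claw": 1},{"rx": 0,"ry": 0,"rz": 0,"tx": 1.28,"ty": 0.79,"tz": 1.37,"claw": 1}])

```text
time: 19.52
ee_pos: [568.4, 174.2, 168.5]
tool_rot: [0.0, 0.487, 0.873, -0.001]
wrist_force: [-10.1, -13.1, 12.6]
finger_gap: 12.8
gripper_force: 31.3
```

Emit:
step_arm(commands=[{"rx": 0,"ry": 0,"rz": 0,"tx": 0,"ty": 0,"tz": 0,"claw": 1}])

```text
time: 19.6
ee_pos: [567.7, 173.8, 168.0]
tool_rot: [0.0, 0.487, 0.873, -0.001]
wrist_force: [-8.4, -12.4, 11.2]
finger_gap: 12.5
gripper_force: 31.1
```

Emit:
step_arm(commands=[{"rx": 0,"ry": 0,"rz": 0,"tx": 0.63,"ty": 0.39,"tz": 0.73,"claw": 1},{"rx": 0,"ry": 0,"rz": 0,"tx": 1.42,"ty": 0.88,"tz": 1.21,"claw": 1},{"rx": 0,"ry": 0,"rz": 0,"tx": 1.42,"ty": 0.88,"tz": 1.21,"claw": 1},{"rx": 0,"ry": 0,"rz": 0,"tx": 1.42,"ty": 0.88,"tz": 1.21,"claw": 1}])

```text
time: 19.93
ee_pos: [582.8, 182.9, 180.4]
tool_rot: [0.001, 0.487, 0.873, -0.0]
wrist_force: [-5.1, -10.5, 11.9]
finger_gap: 12.9
gripper_force: 31.7
```

Emit:
step_arm(commands=[{"rx": 0,"ry": 0,"rz": 0,"tx": 0.85,"ty": 0.53,"tz": 0.5,"claw": 1},{"rx": 0,"ry": 0,"rz": 0,"tx": 1.7,"ty": 1.05,"tz": 0.77,"claw": 1},{"rx": 0,"ry": 0,"rz": 0,"tx": 1.7,"ty": 1.05,"tz": 0.77,"claw": 1},{"rx": 0,"ry": 0,"rz": 0,"tx": 1.7,"ty": 1.05,"tz": 0.77,"claw": 1}])

```text
time: 20.27
ee_pos: [600.0, 193.6, 187.9]
tool_rot: [0.001, 0.487, 0.873, 0.0]
wrist_force: [-3.2, -7.3, 8.5]
finger_gap: 12.4
gripper_force: 30.6
```

Run:
```python
from fit import *
o=observe();e=np.array(o["ee_pos"]);d=e-[539.8,157,94.7];print(e,d[:2]@[.851,.525],d[2],o["wrist_force"])
c=camera("side")
for l in("grip","vial_black"):print(l,[(np.round(m["position"],1),round(m["conf"],2)) for m in mark_of(c,l)[:4]])
# expected bar centre pixel at this du, and vial base at lifts 0/17
print(proj(c,[[e[0],e[1],z] for z in(165,175,185)]))
print(proj(c,[[539,283,z] for z in(38,47,55)]))
```

```text
[600.01763888 193.60151865 187.88633085] 70.46100797377161 93.18633084982683 [-3.15746845 -7.25360306  8.51992978]
grip [(array([174.7, 266.6]), 0.74)]
vial_black [(array([285.9, 343.8]), 0.8), (array([248.6, 277.6]), 0.65), (array([253.8, 341.8]), 0.56)]
[[266.62324301 184.21010555]
 [266.70868729 179.86201951]
 [266.79472895 175.48988822]]
[[279.16315098 256.48158917]
 [279.27889026 252.58538556]
 [279.3822695  249.10242639]]
```

Emit:
step_arm(commands=[{"rx": 0,"ry": 0,"rz": 0,"tx": 0.6,"ty": 0.37,"tz": 0.17,"claw": 1},{"rx": 0,"ry": 0,"rz": 0,"tx": 1.2,"ty": 0.74,"tz": 0.2,"claw": 1},{"rx": 0,"ry": 0,"rz": 0,"tx": 1.2,"ty": 0.74,"tz": 0.2,"claw": 1},{"rx": 0,"ry": 0,"rz": 0,"tx": 1.2,"ty": 0.74,"tz": 0.2,"claw": 1},{"rx": 0,"ry": 0,"rz": 0,"tx": 1.2,"ty": 0.74,"tz": 0.2,"claw": 1}])

```text
time: 20.83
ee_pos: [611.6, 200.9, 189.6]
tool_rot: [0.001, 0.487, 0.873, 0.0]
wrist_force: [-1.4, -6.8, 3.2]
finger_gap: 12.5
gripper_force: 30.2
```

Run:
```python
from fit import *
o=observe();e=np.array(o["ee_pos"]);d=e-[539.8,157,94.7];print(e,d[:2]@[.851,.525],d[2],o["wrist_force"],o["qd"],o["finger_gap"])
c=camera("side")
for l in("grip","vial_black","pocket","push_face"):print(l,[(np.round(m["position"],1),round(m["conf"],2)) for m in mark_of(c,l)[:4]])
# upright / black-cap position check
im=c["img"][225:260,265:295].max(2);ys,xs=np.nonzero(im<60);print("dark",np.c_[xs,ys].mean(0)+[265,225],len(xs))
im=cv2.imread("pics/a6.png")
print(proj(c,[[e[0],e[1],z] for z in(170,180,190)]))
print("cap expected",proj(c,[[539,283,z] for z in(84,101)]))
d=cv2.resize(im,None,fx=.25,fy=.25).max(2)[40:70,40:60];ys,xs=np.nonzero(d<60);print("cap before",np.c_[xs,ys].mean(0)+[270,220],len(xs))
d=c["img"][220:250,270:290].max(2);ys,xs=np.nonzero(d<60);print("cap now",np.c_[xs,ys].mean(0)+[270,220],len(xs))
```

```text
[611.58682734 200.902221   189.55374062] 84.13925609106123 94.85374062154564 [-1.44800781 -6.7567195   3.15079194] [ 0.00042812 -0.00286124  0.0034719   0.00059461  0.00029319 -0.00039939] 12.49742932832705
grip [(array([173.5, 259.8]), 0.61)]
vial_black [(array([248.9, 280.9]), 0.81), (array([285.7, 341.8]), 0.59), (array([252. , 339.9]), 0.5)]
pocket [(array([258.5, 281.7]), 0.85)]
push_face [(array([246. , 294.6]), 0.7)]
dark [279.92857143 228.42857143] 28
[[260.62074731 182.33668238]
 [260.68951653 177.9654241 ]
 [260.75889639 173.56998959]]
cap expected [[279.76095862 236.32104246]
 [279.98581394 228.71470068]]
cap before [279.53658537 235.68292683] 41
cap now [279.92857143 228.42857143] 28
```

The cap has risen about 16–17 mm, the lever angle works out to about 1.56 rad, and everything is still. Handing in.

```bash
python3 -c "
from h import *
print(manip.job_done())"
```

```text
the job is handed in; nothing more can be done
None
```

The black-capped vial is in the pocket, the carriage is home and the lever is held straight up (about 1.56 rad), lifting the vial roughly 16–17 mm; I handed the job in at about 21 s, and no verdict came back.

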